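# Pack the water-sampling kit

### The arm

A 6-joint arm with a two-finger parallel gripper is mounted at the origin on a cart in front of the work surface, level with it; the furniture and walls round the work are solid. World frame = base frame: x ahead of the robot, y to its left, z up, the work surface at z = 0. Lengths are in m, angles in rad, forces in N, time in s.
With the tool pointing down it reaches from about 0.25 to 0.775 m from the base axis. Payload 4 kg.
Tool frame: the origin (TCP) lies between the finger pads; the fingertips stand 25 mm ahead of it and the grasp point (between the pads) lies 6 mm ahead of it (robot.tip_reach is the z of the fingertips in the tool frame, in m); z points along the fingers, y is the line along which they close (so a half turn about z gives the same grasp; the last joint's range is limited). The gripper opens to 94 mm and grips with 3 to 60 N. Pads are 16 mm wide; open, the fingers measure 119 mm over their backs; the gripper's body (75 mm by 177 mm) begins 78 mm behind the grasp point.
Start: joints at [-1.306, 0.087, 1.371, -0, 1.684, -0.103], TCP at [0.198, -0.513, 0.231] pointing down, gripper open.
Joint ranges: [-3.1, 3.1], [-0.76, 2.03], [0.27, 2.55], [-1.08, 4.22], [0.17, 2.65], [-2.57, 2.57]. Speed limits (rad/s): [2.79, 2.79, 3.14, 3.14, 3.14, 3.14].

### API

Orientations are given as [roll, pitch, yaw] about the fixed x, y, z axes, in that order (R = Rz(yaw) Ry(pitch) Rx(roll)).
In Python, from bench import robot gives the robot as it stands. The module is installed in compiled form; this text tells all that it offers.
- The arm moves only by the shell command python3 -m handwheel 'ROWS'. ROWS is JSON, a list of rows, each a list of 3 entries, a list of its own where there are three numbers: the turn, a rotation vector about the world's x, y, z in units of 90 degrees (1.0 is 90 degrees), then the shift along the world's x, y, z in units of 0.05 m (1.0 is 0.05 m), then the closure, from 0 (fully open) to 1 (shut). A call has 1 to 5 rows; each row shifts and turns the commanded pose from where the row before left it; what a row does not reach is not made up. A row lasts 1/10 s, in which the tool goes at most 50 mm and 8.59 degrees, less where a joint would pass 70% of its speed; a pose out of reach is approached as far as the arm can. A call with a number of a shift or a turn outside -1 to 1 is refused whole. A call with a gripper value outside its range is refused whole. The fingers move at their own pace and stop on an object; the grip force is fixed at half the most. Time passes only in rows, so rows that do not move let the fingers close. It gives the time, the measured TCP pose, the force, the opening and the grip force at its end, in the units of the state.
- robot.get_obs(): the state, without advancing time (a new reading comes with each control period).
- robot.snapshot(name): name is "scene" or "top" or "wrist"; returns (picture, depth): 400x640x3 uint8, red, green, blue; 400x640 float32, m along the optical axis (not along the pixel's ray), 0 where there is no reading.
- robot.calibration(name): a dict with "mtx" (3x3 intrinsics, pixels), "extrinsics" (4x4, takes a point from camera to world coordinates); the wrist camera has in their place "hand_eye" (4x4, takes a point from camera to tool coordinates, whose origin is the TCP and whose axes are the flange's). Camera axes: x right, y down, z forward; pixel columns grow to the right and rows downward; lengths in m; the calibration is good to about 2 mm. A picture is of the moment at which its call begins: read the wrist's pose just before it. calibration takes no time and is no camera call.
- robot.close_job(): hands the job in; it is judged then, once.
Trained networks look in the newest picture that a camera, given by its name, has taken for a name from the list of things; names that differ only in an ending like _2 or _b are one class to them, and where a whole thing is asked for, a point or a joint stands for the part that bears it (a point fixed in the world has none). Each returns a list of dicts, best first, with "p" (0 to 1); they miss things now and then, are a little off and sometimes report something else, mostly with a low value. They report only what shows in the picture. A call takes as long as a camera call. They do not tell look-alikes from the thing itself.
- robot.boxes_of(query, camera): "bbox" ([left, top, right, bottom] in pixels, round what is visible of it).
The state is a dict: "time": time; "joint_positions": joint angles; "qvel": joint speeds; "joint_torque": joint torques, N m; "tool_pos": TCP position; "ee_rot": TCP orientation; "wrist_force": force on the tool from outside, world axes, zero at the start; "wrist_torque": the same for the moment, N m; "width": finger opening in m; "finger_force": force on a finger pad.
Only numpy, scipy, OpenCV 4.12 (cv2) and the standard library are available. Lean on these libraries where they do the work, as an engineer would, in place of code of your own. Each camera call takes 0.05 s, during which the arm holds its last target. There are 200 camera calls.

### The job

Pack the sampling kit in the aluminium tray: lay the timer, the roll of label tape and the marker each down into the foam recess cut to its shape, and take the end vial from the stop of the gravity dispenser and lay it in the short vee cradle, leaving the next vial rolled down against the stop. Everything must lie flat and fully down in its own recess, let go and still.

Things in the scene. Friction and masses are not known exactly. Their poses are not given: they have to be found in the camera images.
- timer_center (a point): White square countdown timer with grey display, 64 x 64 mm, body 17 mm high (keys to 19), 60 g, lying flat. Loose on the bench; the three loose things swap places. Point: its centre, 8.5 mm above its underside; x and y parallel to its sides, z up.
- tape_center (a point): Roll of cream paper label tape lying flat, a ring of 62 mm outer diameter, 19 mm high, 50 g. Loose on the bench; the three loose things swap places. Point: centre of the ring (in its hole), 9.5 mm above its underside; z is its axis, up.
- marker_center (a point): White marker pen with black cap, 135 mm long, 16 mm thick, 16 g, lying flat (does not roll). Loose on the bench; the three loose things swap places. Point: its middle, 8 mm above its underside; y is its long axis. (The plain grey 90 mm pen is not part of the job.)
- vial_1_center (a point): The end (lowest) of three like vials in the dispenser: glass, white screw cap and paper band, 28 mm diameter, 61 mm long, 22 g, lying level across the ramp against the stop. The next vial touches it uphill, so pick it by its two flat ends, which are free. Point: its centre, 52 mm above the bench at the start; y is its long axis (x, z turn as it rolls).
- vial_2_center (a point): The second vial, like the first, lying against it 28 mm up the ramp; it rolls down to the stop by itself when the first is lifted out, and the third follows. Point: its centre; y is its long axis.
- stop (a point): Dispenser: fixed white ramp falling at 12 degrees to its open front. Point: centre of a vial resting on the stop, 52 mm above the bench; x uphill (level), y along the vials, z up. Here the ramp is 36 mm wide without side walls (vial ends overhang; 4 mm base plate below); clear walls (71 mm over both, up to 16 mm above the vials' axes) start 25 mm uphill. The stop tab ends 3 mm above the axis.
- nest_square_seat (a point): Foam insert 95 (x) x 158 (y) mm, dark with light recess, flat top 25 mm above the bench, one of four in a low aluminium tray (rim 20 mm high); their corners are shuffled. This: square recess 80 x 80 mm, 6 mm deep, for the timer. Point: where the timer's centre is when seated, 27.5 mm above the bench, mid-recess; y along the insert, z up.
- nest_round_seat (a point): Foam insert 95 (x) x 158 (y) mm, dark with light recess, flat top 25 mm above the bench, one of four in a low aluminium tray (rim 20 mm high); their corners are shuffled. This: round recess, 78 mm diameter, 6 mm deep, for the tape roll. Point: where the tape roll's centre is when seated, 28.5 mm above the bench, mid-recess; y along the insert, z up.
- nest_long_seat (a point): Foam insert 95 (x) x 158 (y) mm, dark with light recess, flat top 25 mm above the bench, one of four in a low aluminium tray (rim 20 mm high); their corners are shuffled. This: long slot, 151 mm (y) x 32 mm, 6 mm deep, for the marker. Point: where the marker's centre is when seated, 27 mm above the bench, mid-recess; y along the insert, z up.
- nest_short_seat (a point): Foam insert 95 (x) x 158 (y) mm, dark with light recess, flat top 25 mm above the bench, one of four in a low aluminium tray (rim 20 mm high); their corners are shuffled. This: short vee cradle, 79 mm (y) x 40 mm, 9 mm deep in the middle, for the vial, which rolls to its middle when let go. Point: where the vial's centre is when seated, 31 mm above the bench, mid-recess; y along the insert, z up.
Not all that is in view belongs to the job. What is shaped like the part that bears vial_2_center but orange or pink is not meant.

How it is judged:
At the end, for the whole second after the job is handed in: Timer in the square recess (centre within 14 mm), tape roll in the round one (12 mm), marker along the long slot and end vial along the vee cradle (14 and 13 mm, 0.2 rad), each flat and at most 3 mm above its seat; the second vial within 8 mm of the stop point; all at rest (horizontal distance between timer_center and nest_square_seat below 0.014 m and z of timer_center in the frame of nest_square_seat below 0.003 m and angle between each of timer_center, tape_center's own z axis and vertical below 0.06 rad and horizontal distance between tape_center and nest_round_seat below 0.012 m and z of tape_center in the frame of nest_round_seat below 0.003 m and horizontal distance between marker_center and nest_long_seat below 0.014 m and z of marker_center in the frame of nest_long_seat below 0.003 m and angle between the y axis of marker_center and the y axis of nest_long_seat, either way round below 0.2 rad and horizontal distance between vial_1_center and nest_short_seat below 0.013 m and z of vial_1_center in the frame of nest_short_seat below 0.003 m and angle between the y axis of vial_1_center and the y axis of nest_short_seat, either way round below 0.2 rad and distance between vial_2_center and stop below 0.008 m and linear speed of each of timer, tape, marker, vial_1, vial_2 below 0.02 m/s); the robot touches nothing.
It also fails if it takes over 118 s, if anything falls off the work surface, if the arm or the gripper's body presses on something with over 40 N, if the wrist force passes 120 N, or if a joint passes its speed limit or range.

## Working session

There is one attempt and no reset: what is moved stays moved. The work goes in short steps, Python scripts to look and compute and a shell command to move; the robot and the scene stay as the last step left them, time stands still between calls to the robot, and variables do not carry over. Pictures are saved under pics/ and viewed, at most 14 in all, crops included, and the job is handed in when it is done.

```bash
mkdir -p pics; cat > h.py <<'E'
import numpy as np, cv2
from bench import robot
from scipy.spatial.transform import Rotation as R
def snap(n,f=None):
    o=robot.get_obs(); im,d=robot.snapshot(n); c=robot.calibration(n); K=np.array(c["mtx"])
    if n=="wrist":
        T=np.eye(4);T[:3,:3]=R.from_euler('xyz',o["ee_rot"]).as_matrix();T[:3,3]=o["tool_pos"];E=T@np.array(c["hand_eye"])
    else: E=np.array(c["extrinsics"])
    if f: cv2.imwrite("pics/"+f,im[:,:,::-1])
    v,u=np.mgrid[:400,:640]
    P=np.stack([(u-K[0,2])/K[0,0]*d,(v-K[1,2])/K[1,1]*d,d],-1)@E[:3,:3].T+E[:3,3]
    P[d==0]=np.nan
    return im,d,P,K,E
E
python3 - <<'E'
from h import *
for n in ["scene","top"]:
    im,d,P,K,E=snap(n,n+"0.png"); print(n,E[:3,3].round(3))
    for q in ["timer_center","tape_center","marker_center","vial_1_center","nest_square_seat","nest_round_seat","nest_long_seat","nest_short_seat","stop"]:
        for b in robot.boxes_of(q,n)[:4]:
            x=b["bbox"];u,v=int((x[0]+x[2])/2),int((x[1]+x[3])/2); print(q,[int(i) for i in x],round(b["p"],2),P[v,u].round(3))
print(robot.get_obs())
E
```

```text
scene [ 0.735 -0.634  0.887]
timer_center [255, 250, 283, 272] 0.93 [ 0.441 -0.27   0.02 ]
tape_center [283, 210, 305, 231] 0.91 [ 0.443 -0.118 -0.001]
marker_center [358, 226, 368, 276] 0.62 [ 0.66  -0.146  0.015]
vial_1_center [273, 290, 296, 316] 0.71 [ 0.537 -0.373  0.065]
nest_square_seat [317, 138, 353, 180] 0.96 [0.472 0.138 0.019]
nest_round_seat [328, 109, 364, 142] 0.93 [0.453 0.298 0.019]
nest_round_seat [266, 293, 341, 360] 0.7 [ 0.6   -0.401  0.053]
nest_long_seat [357, 115, 394, 149] 0.79 [0.555 0.308 0.019]
nest_short_seat [346, 143, 387, 188] 0.88 [0.573 0.151 0.019]
stop [268, 297, 343, 362] 0.82 [ 0.605 -0.406  0.054]
top [ 0.241 -0.088  1.465]
timer_center [374, 212, 397, 236] 0.65 [ 0.439 -0.262  0.019]
tape_center [325, 209, 348, 230] 0.64 [ 0.451 -0.12  -0.005]
marker_center [326, 146, 364, 159] 0.67 [ 0.656 -0.14   0.022]
vial_1_center [413, 190, 433, 201] 0.72 [ 0.519 -0.369  0.052]
nest_square_seat [223, 190, 273, 227] 0.92 [0.478 0.148 0.016]
nest_square_seat [418, 177, 438, 189] 0.55 [ 0.555 -0.38   0.07 ]
nest_square_seat [374, 213, 399, 237] 0.26 [ 0.435 
[... 306 characters left out ...]
.385  0.074]
{'time': 1.0, 'joint_positions': array([-1.30609072e+00,  8.71880266e-02,  1.37069908e+00, -1.73133722e-05,
        1.68355049e+00, -1.03126568e-01]), 'qvel': array([ 0.00073348, -0.00052567, -0.00012548,  0.00167271,  0.00185778,
        0.00024066]), 'joint_torque': array([-1.20842727e-03, -3.40055037e+01, -3.02607179e+01,  7.18366401e-02,
        2.37441296e-02, -2.67023310e-06]), 'tool_pos': array([ 0.19776136, -0.51324903,  0.2305129 ]), 'ee_rot': array([3.14144019e+00, 3.30742444e-05, 3.67830221e-01]), 'wrist_force': array([0.16752423, 0.27544482, 0.45255206]), 'wrist_torque': array([-0.02143285,  0.05200412,  0.04060925]), 'finger_force': 0.0, 'width': 0.0941774586104183}
```

View pictures.

```bash
python3 -c "
import cv2
a=cv2.imread('pics/scene0.png')[90:380,220:440];cv2.imwrite('pics/s1.png',cv2.resize(a,None,fx=2,fy=2,interpolation=2))
a=cv2.imread('pics/top0.png')[110:260,150:470];cv2.imwrite('pics/t1.png',cv2.resize(a,None,fx=2.5,fy=2.5,interpolation=2))"
```

```text
(no output)
```

View pics/s1.png

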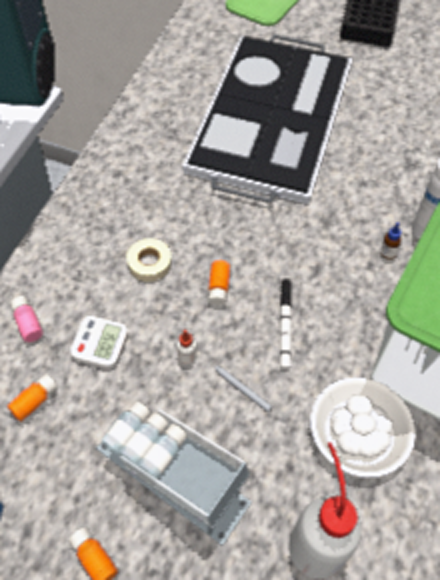

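View pics/t1.png

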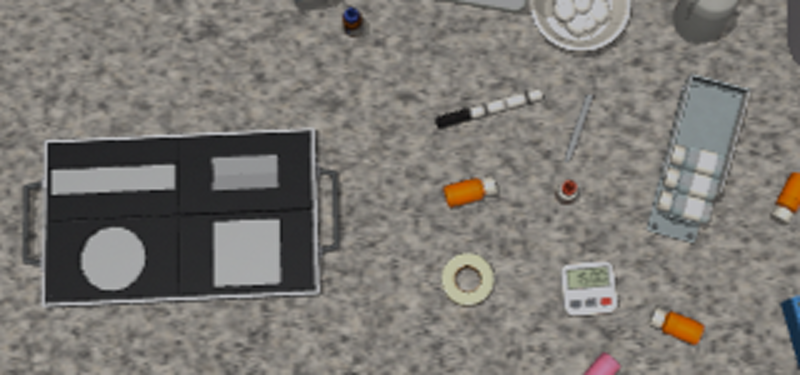

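```bash
cat > m.py <<'E'
from h import *
def ray(E,K,uv,z):
    uv=np.asarray(uv,float); r=np.c_[(uv-K[[0,1],[2,2]])/K[[0,1],[0,1]],np.ones(len(uv))]@E[:3,:3].T
    return E[:3,3]+r*((z-E[2,3])/r[:,2])[:,None]
def rect(mask,K,E,z):
    n,l,s,c=cv2.connectedComponentsWithStats(mask.astype(np.uint8)); 
    k=1+np.argmax(s[1:,4]); v,u=np.where(l==k)
    p=ray(E,K,np.c_[u,v],z)[:,:2]; (c,wh,a)=cv2.minAreaRect((p*1000).astype(np.float32))
    if wh[0]<wh[1]: a+=90;wh=wh[::-1]
    return np.round(c,1),np.round(wh,1),round((a+90)%180-90,1),len(u),p.mean(0).round(4)
def box(m,b,g=3):
    o=np.zeros_like(m); o[b[1]-g:b[3]+g,b[0]-g:b[2]+g]=1; return m&o
E
python3 - <<'E'
from m import *
B={"top":dict(timer=(374,212,398,237),tape=(325,209,348,230),marker=(324,144,368,162),sq=(223,190,273,227),rd=(172,196,218,228),lg=(169,170,221,192),sh=(225,163,272,190)),
"scene":dict(timer=(255,250,283,272),tape=(283,210,305,231),marker=(358,228,368,276),sq=(317,142,353,172),rd=(332,112,364,138),lg=(364,115,388,149),sh=(350,148,380,178))}
Z=dict(timer=.017,tape=.019,marker=.008,sq=.019,rd=.019,lg=.019,sh=.02)
for n in B:
    im,d,P,K,E=snap(n); g=im.min(2).astype(int); 
    for k,b in B[n].items():
        if k in("sq","rd","lg","sh"): m=g>90
        else: m=P[...,2]>(.009 if k!="marker" else .007)
        print(n,k,*rect(box(m,b),K,E,Z[k]))
    # vials / dispenser
    m=(P[...,2]>.03)&(P[...,0]>.45)&(P[...,0]<.75)&(P[...,1]<-.3)&(P[...,1]>-.47)
    print(rect(m,K,E,.06)); 
    w=m&(g>150)&(P[...,2]<.085); print("white",rect(w,K,E,.066))
E
```

```text
top timer [ 436.1 -262.1] [65.  63.7] -83.4 446 [ 0.4358 -0.2627]
top tape [ 444.4 -119.2] [59.9 59.4] 1.3 263 [ 0.4435 -0.1185]
top marker [ 657.4 -141.2] [134.7  17.5] -71.2 206 [ 0.6575 -0.1406]
top sq [468.8 147.3] [78.9 78.1] 2.7 701 [0.4692 0.1471]
top rd [458.7 306.6] [75.4 72.5] -88.7 517 [0.4584 0.3063]
top lg [554.9 312.1] [145.5  30.6] -85.9 479 [0.5551 0.312 ]
top sh [567.4 153.6] [75.8 40.4] -87.3 336 [0.5674 0.1529]
(array([ 597.4, -388.6]), array([176.7,  77.5]), -14.9, 1419, array([ 0.6009, -0.389 ]))
white (array([ 582.6, -394.3]), array([24. , 20.4]), -1.1, 60, array([ 0.5824, -0.3945]))
scene timer [ 439.9 -265.5] [66.2 64.9] -83.1 537 [ 0.4402 -0.2659]
scene tape [ 447.1 -121.6] [66.  62.1] -36.3 300 [ 0.4472 -0.1219]
scene marker [ 658.1 -141. ] [139.1  13.6] -72.1 251 [ 0.6599 -0.1449]
scene sq [469.2 145.7] [82.5 79.8] 4.1 460 [0.4696 0.145 ]
scene rd [457.1 306.5] [77.2 71.7] 22.0 272 [0.4577 0.3051]
scene lg [554.2 312.4] [149.9  35.3] -86.1 314 [0.5548 0.3102]
scene sh [565.1 153.7] [81.7 43.7] -86.2 257 [0.5656 0.1526]
(array([ 599. , -383.4]), array([163.2,  84. ]), -12.9, 2373, array([ 0.6046, -0.3866]))
white (array([ 593.5, -382.5]), array([148.1,  74.7]), -12.7, 1654, array([ 0.5917, -0.3861]))
```

```bash
python3 -m handwheel '[[[0,0,-0.032],[0.6,0.6,0],0.1],[[0,0,-0.032],[0.6,0.6,0],0.1],[[0,0,-0.032],[0.6,0.6,0],0.1],[[0,0,-0.032],[0.6,0.6,0],0.1],[[0,0,-0.03],[0.6,0.6,0],0.1]]'
python3 -m handwheel '[[[0,0,0],[0.6,0.6,0],0.1],[[0,0,0],[0.6,0.6,0],0.1],[[0,0,0],[0.6,0.6,0],0.1],[[0,0,0],[0,0,0],0.1]]'
python3 - <<'E'
from m import *
im,d,P,K,E=snap("wrist","w0.png")
m=(P[...,2]>.01)&(abs(P[...,0]-.438)<.06)&(abs(P[...,1]+.264)<.06)
print(rect(m,K,E,.017),np.nanmax(P[m][:,2]))
im,d,P,K,E=snap("top")
for nm,c in dict(marker=(.657,-.141),vial=(.515,-.37)).items():
    q=P[(abs(P[...,0]-c[0])<.13)&(abs(P[...,1]-c[1])<.13)&(P[...,2]>.07)]
    print(nm,len(q), q[::max(1,len(q)//12)].round(3).tolist())
E
```

```text
time: 1.6
tool_pos: [0.3487, -0.362, 0.2307]
ee_rot: [3.141, -0.0, 0.117]
wrist_force: [0.0, -0.3, 1.0]
width: 0.0848
finger_force: 0.0
time: 2.0
tool_pos: [0.4405, -0.2697, 0.2305]
ee_rot: [-3.14, -0.002, 0.126]
wrist_force: [-0.7, -1.1, -0.4]
width: 0.0847
finger_force: 0.0
(array([ 263.8, -276.1]), array([777.9, 223.4]), -82.7, 51028, array([ 0.2366, -0.279 ])) 0.3297709280598729
marker 434 [[0.787, -0.053, 0.182], [0.785, -0.073, 0.173], [0.786, -0.173, 0.175], [0.78, -0.162, 0.182], [0.78, -0.165, 0.176], [0.775, -0.178, 0.182], [0.786, -0.113, 0.137], [0.781, -0.141, 0.142], [0.778, -0.172, 0.145], [0.786, -0.152, 0.109], [0.786, -0.126, 0.09], [0.78, -0.178, 0.101], [0.781, -0.177, 0.075]]
vial 2567 [[0.501, -0.25, 0.58], [0.609, -0.424, 0.073], [0.456, -0.278, 0.592], [0.446, -0.295, 0.59], [0.436, -0.296, 0.592], [0.432, -0.318, 0.577], [0.42, -0.31, 0.6], [0.415, -0.327, 0.588], [0.421, -0.242, 0.498], [0.398, -0.304, 0.6], [0.392, -0.286, 0.593], [0.386, -0.304, 0.585], [0.411, -0.266, 0.314]]
```

View pics/w0.png

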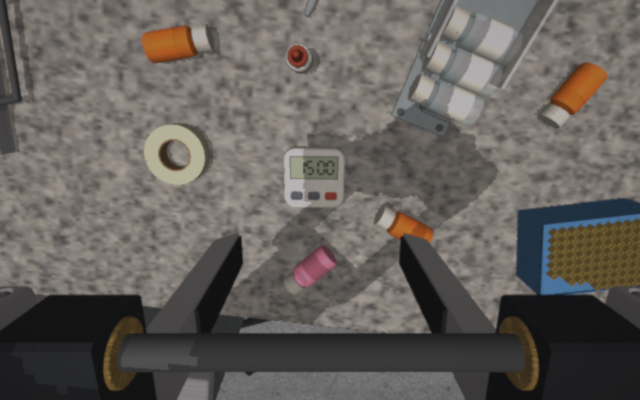

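The wrist view shows the timer at (314,177), the tape at (176,155), the end vial at about (448,98), an orange vial near (405,223) and a pink one at (312,270). I'll measure all of them from this view.

```bash
python3 - <<'E'
from m import *
im,d,P,K,E=snap("wrist")
g=im.min(2).astype(int)
z=P[...,2]
for nm,b,zz in (("timer",(282,146,347,209),.017),("tape",(140,122,210,188),.019)):
    print(nm,rect(box((z>.009)&(z<.04),b),K,E,zz))
print("v1",rect(box((z>.053)&(z<.08),(408,72,490,126),0),K,E,.06))
q=[[448,98],[462,65],[480,30],[412,87],[486,112]]
print([P[v,u].round(3).tolist() for u,v in q]); print(ray(E,K,q,.066).round(3).tolist())
for b in robot.boxes_of("vial_1_center","wrist"): print(b)
E
```

```text
timer (array([ 436.9, -262.8]), array([63.9, 63.6]), 7.0, 3581, array([ 0.4376, -0.2627]))
tape (array([ 444.2, -119.5]), array([64.4, 62.2]), -41.9, 2540, array([ 0.4445, -0.1193]))
v1 (array([ 529.2, -373.3]), array([69.9, 41.1]), -83.0, 2913, array([ 0.5335, -0.3744]))
[[0.528, -0.371, 0.068], [0.555, -0.376, 0.071], [0.581, -0.381, 0.079], [0.533, -0.34, 0.064], [0.522, -0.436, 0.002]]
[[0.528, -0.372, 0.066], [0.556, -0.378, 0.066], [0.584, -0.386, 0.066], [0.533, -0.34, 0.066], [0.521, -0.407, 0.066]]
{'bbox': [404.2, 69.8, 479.6, 123.6], 'p': 0.79}
{'bbox': [140.7, 115.1, 209.2, 178.1], 'p': 0.58}
```

```bash
python3 -m handwheel '[[[0,0,0],[0,0.14,-0.8],0.1],[[0,0,0],[0,0,-0.8],0.1],[[0,0,0],[0,0,-0.8],0.1],[[0,0,0],[0,0,-0.8],0.1],[[0,0,0],[0,0,0],0.1]]'
```

```text
time: 2.7
tool_pos: [0.4328, -0.2645, 0.0643]
ee_rot: [-3.132, 0.01, 0.117]
wrist_force: [-0.7, 0.3, -1.1]
width: 0.0848
finger_force: 0.0
```

```bash
python3 -m handwheel '[[[0,0,0],[0,0,0],0.1],[[0,0,0],[0,0,0],0.1]]'
```

```text
time: 2.9
tool_pos: [0.4389, -0.268, 0.0734]
ee_rot: [3.138, -0.004, 0.118]
wrist_force: [0.2, -0.8, 0.7]
width: 0.0844
finger_force: 0.0
```

```bash
python3 -m handwheel '[[[0,0,0],[0,0.06,-0.25],0.1],[[0,0,0],[0,0,-0.25],0.1],[[0,0,0],[0,0,-0.16],0.1],[[0,0,0],[0,0,-0.08],0.1],[[0,0,0],[0,0,0],0.1]]'; python3 -m handwheel '[[[0,0,0],[0,0,0],0.1],[[0,0,0],[0,0,0],0.1]]'
```

```text
time: 3.4
tool_pos: [0.4372, -0.2627, 0.0324]
ee_rot: [-3.14, 0.002, 0.12]
wrist_force: [-0.7, 0.4, 0.4]
width: 0.0849
finger_force: 0.0
time: 3.6
tool_pos: [0.4381, -0.2635, 0.0339]
ee_rot: [3.141, -0.001, 0.12]
wrist_force: [0.7, 0.4, -0.5]
width: 0.0848
finger_force: 0.0
```

```bash
python3 -m handwheel '[[[0,0,0],[0,0,0],0.5],[[0,0,0],[0,0,0],0.5],[[0,0,0],[0,0,0],0.5],[[0,0,0],[0,0,0],0.5],[[0,0,0],[0,0,0],0.5]]'; python3 -m handwheel '[[[0,0,0],[0,0,0.3],0.5],[[0,0,0],[0,0,0.7],0.5],[[0,0,0],[0,0,0.6],0.5],[[0,0,0],[0,0,0.4],0.5],[[0,0,0],[0,0,0],0.5]]'
```

```text
time: 4.1
tool_pos: [0.4379, -0.2633, 0.0337]
ee_rot: [3.141, -0.0, 0.12]
wrist_force: [-0.3, 0.1, 1.2]
width: 0.0635
finger_force: 30.0
time: 4.6
tool_pos: [0.4395, -0.2646, 0.1371]
ee_rot: [3.136, -0.005, 0.12]
wrist_force: [-0.2, -0.5, -1.1]
width: 0.0638
finger_force: 30.0
```

```bash
python3 -m handwheel '[[[0,0,-0.034],[0.06,0.5,0],0.5],[[0,0,0],[0.06,0.9,0],0.5],[[0,0,0],[0.06,0.9,0],0.5],[[0,0,0],[0.06,0.9,0],0.5],[[0,0,0],[0.06,0.9,0],0.5]]'; python3 -m handwheel '[[[0,0,0],[0.06,0.9,0],0.5],[[0,0,0],[0.06,0.9,0],0.5],[[0,0,0],[0.06,0.9,0],0.5],[[0,0,0],[0.06,0.8,0],0.5],[[0,0,0],[0.06,0.6,0],0.5]]'; python3 -m handwheel '[[[0,0,0],[0,0,0],0.5],[[0,0,0],[0,0,-0.4],0.5],[[0,0,0],[0,0,-0.4],0.5],[[0,0,0],[0,0,-0.2],0.5],[[0,0,0],[0,0,0],0.5]]'; python3 -m handwheel '[[[0,0,0],[0,0,0],0.5],[[0,0,0],[0,0,0],0.5],[[0,0,0],[0,0,0],0.5]]'
```

```text
time: 5.1
tool_pos: [0.4516, -0.0564, 0.1316]
ee_rot: [-3.141, 0.002, 0.065]
wrist_force: [0.0, 0.6, -0.8]
width: 0.0637
finger_force: 30.0
time: 5.6
tool_pos: [0.4665, 0.149, 0.1315]
ee_rot: [3.142, 0.003, 0.068]
wrist_force: [0.2, -0.2, -0.4]
width: 0.0633
finger_force: 30.0
time: 6.1
tool_pos: [0.4659, 0.1456, 0.0807]
ee_rot: [3.14, 0.006, 0.065]
wrist_force: [-0.4, 0.5, -1.0]
width: 0.0638
finger_force: 30.0
time: 6.4
tool_pos: [0.4685, 0.1467, 0.0846]
ee_rot: [-3.141, -0.002, 0.066]
wrist_force: [0.2, -0.6, -0.4]
width: 0.0635
finger_force: 30.0
```

```bash
python3 -m handwheel '[[[0,0,0],[0,0,-0.2],0.5],[[0,0,0],[0,0,-0.2],0.5],[[0,0,0],[0,0,-0.15],0.5],[[0,0,0],[0,0,-0.05],0.5],[[0,0,0],[0,0,0],0.5]]'; python3 -m handwheel '[[[0,0,0],[0,0,0],0.5],[[0,0,0],[0,0,0],0.5]]';  python3 -m handwheel '[[[0,0,0],[0,0,0],0.2],[[0,0,0],[0,0,0],0.15],[[0,0,0],[0,0,0],0.15],[[0,0,0],[0,0,0],0.15]]'; python3 -m handwheel '[[[0,0,0],[0,0,0.3],0.1],[[0,0,0],[0,0,0.6],0.1],[[0,0,0],[0,0,0.6],0.1],[[0,0,0],[0,0,0.4],0.1],[[0,0,0],[0,0,0],0.1]]'
```

```text
time: 6.9
tool_pos: [0.4674, 0.1467, 0.0529]
ee_rot: [3.141, 0.001, 0.066]
wrist_force: [0.6, -0.5, -0.4]
width: 0.0635
finger_force: 30.0
time: 7.1
tool_pos: [0.4677, 0.1468, 0.0533]
ee_rot: [3.141, 0.0, 0.066]
wrist_force: [0.1, -0.4, -0.2]
width: 0.0638
finger_force: 30.0
time: 7.5
tool_pos: [0.4678, 0.1468, 0.0536]
ee_rot: [3.142, -0.0, 0.066]
wrist_force: [0.1, -0.4, -0.2]
width: 0.0798
finger_force: 0.0
time: 8.0
tool_pos: [0.47, 0.1472, 0.1523]
ee_rot: [-3.141, -0.008, 0.066]
wrist_force: [-0.1, -0.7, 1.1]
width: 0.0846
finger_force: 0.0
```

```bash
python3 -m handwheel '[[[0,0,0.09],[0.3,-0.46,0],0.4],[[0,0,0.09],[0.3,-0.46,0],0.4],[[0,0,0.09],[0.3,-0.46,0],0.4],[[0,0,0.09],[0.3,-0.46,0],0.4],[[0,0,0.09],[0.3,-0.46,0],0.4]]'; python3 -m handwheel '[[[0,0,0.09],[0.3,-0.46,0],0.4],[[0,0,0.09],[0.3,-0.46,0],0.4],[[0,0,0.09],[0.3,-0.46,0],0.4],[[0,0,0.09],[0.3,-0.46,0],0.4],[[0,0,0.09],[0.3,-0.46,0],0.4]]'; python3 -m handwheel '[[[0,0,0.09],[0.3,-0.46,0],0.4],[[0,0,0.09],[0.3,-0.46,0],0.4],[[0,0,0.082],[0.19,-0.24,0],0.4],[[0,0,0],[0,0,0],0.4]]'; python3 -m handwheel '[[[0,0,0],[0,0,0],0.4],[[0,0,0],[0,0,0],0.4]]'
python3 - <<'E'
from m import *
im,d,P,K,E=snap("wrist","w1.png")
z=P[...,2]
m=(abs(P[...,0]-.6575)<.07)&(abs(P[...,1]+.141)<.085)&(z>.006)&(z<.03)&(np.arange(400)[:,None]<235)
print(rect(m,K,E,.012))
E
```

```text
time: 8.5
tool_pos: [0.5424, 0.0309, 0.1465]
ee_rot: [-3.14, 0.002, 0.779]
wrist_force: [1.3, -0.2, -0.7]
width: 0.0566
finger_force: 0.0
time: 9.0
tool_pos: [0.6175, -0.0841, 0.1462]
ee_rot: [-3.139, -0.0, 1.486]
wrist_force: [0.3, 0.1, 0.8]
width: 0.0562
finger_force: 0.0
time: 9.4
tool_pos: [0.6571, -0.1429, 0.1456]
ee_rot: [-3.139, -0.002, 1.889]
wrist_force: [-0.4, 0.1, -1.3]
width: 0.0562
finger_force: 0.0
time: 9.6
tool_pos: [0.6566, -0.1402, 0.1477]
ee_rot: [-3.141, -0.001, 1.891]
wrist_force: [-0.5, -0.1, -0.1]
width: 0.0564
finger_force: 0.0
(array([ 651.8, -124.9]), array([101.8,  15.3]), -72.0, 2218, array([ 0.6509, -0.1229]))
```

View pics/w1.png

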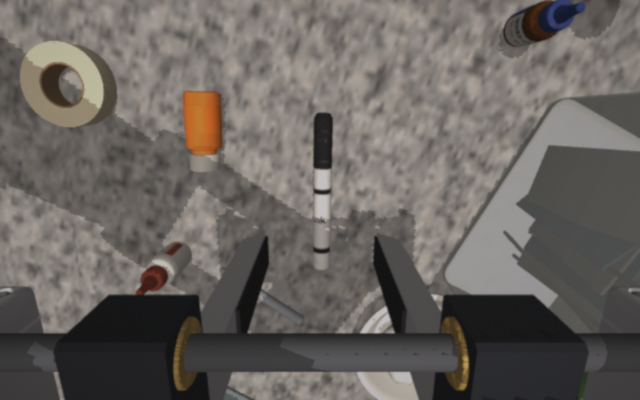

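The marker runs from (323,113) to (321,270), centred between the fingers. A grey pen end sits near (285,308), close to the left finger. I'll work out the marker's ends and the pen clearance.

```bash
python3 - <<'E'
from m import *
o=robot.get_obs()
im,d,P,K,E=snap("wrist")
e=ray(E,K,[[323,113],[321.5,270]],.008); print(e.round(4), e.mean(0).round(4), np.linalg.norm(e[0]-e[1]))
p=ray(E,K,[[303,320],[255,288]],.005); c=e.mean(0); t=np.radians(18)
for q in p: print("pen rel across/along", (q-c)[:2]@[np.cos(t),np.sin(t)], (q-c)[:2]@[-np.sin(t),np.cos(t)])
E
```

```text
[[ 0.6366 -0.0766  0.008 ]
 [ 0.679  -0.2079  0.008 ]] [ 0.6578 -0.1422  0.008 ] 0.13802311193918435
pen rel across/along -0.017373069834061054 -0.12294205317188056
pen rel across/along -0.061575597383575625 -0.08925310314814906
```

```bash
python3 -m handwheel '[[[0,0,0],[0.02,-0.03,-0.6],0.4],[[0,0,0],[0,0,-0.6],0.4],[[0,0,0],[0,0,-0.4],0.4],[[0,0,0],[0,0,-0.2],0.4],[[0,0,0],[0,0,0],0.4]]'; python3 -m handwheel '[[[0,0,0],[0,0,0],0.4],[[0,0,0],[0,0,-0.2],0.4],[[0,0,0],[0,0,-0.2],0.4],[[0,0,0],[0,0,-0.1],0.4],[[0,0,0],[0,0,0],0.4]]'; python3 -m handwheel '[[[0,0,0],[0,0,0],0.4],[[0,0,0],[0,0,0],0.4]]'
```

```text
time: 10.2
tool_pos: [0.6571, -0.1419, 0.0568]
ee_rot: [-3.139, -0.002, 1.892]
wrist_force: [0.2, -1.0, 0.3]
width: 0.056
finger_force: 0.0
time: 10.7
tool_pos: [0.6573, -0.1425, 0.0318]
ee_rot: [-3.139, -0.002, 1.891]
wrist_force: [0.2, 1.0, -0.2]
width: 0.0566
finger_force: 0.0
time: 10.9
tool_pos: [0.6586, -0.1428, 0.0339]
ee_rot: [3.141, 0.0, 1.891]
wrist_force: [-0.8, -0.7, -0.5]
width: 0.0564
finger_force: 0.0
```

```bash
python3 -m handwheel '[[[0,0,0],[0,0,-0.03],0.4],[[0,0,0],[0,0,0],0.4],[[0,0,0],[0,0,0],0.9],[[0,0,0],[0,0,0],0.9],[[0,0,0],[0,0,0],0.9]]'; python3 -m handwheel '[[[0,0,0],[0,0,0],0.9],[[0,0,0],[0,0,0],0.9],[[0,0,0],[0,0,0],0.9],[[0,0,0],[0,0,0],0.9]]'; python3 -m handwheel '[[[0,0,0],[0,0,0.3],0.9],[[0,0,0],[0,0,0.6],0.9],[[0,0,0],[0,0,0.6],0.9],[[0,0,0],[0,0,0.5],0.9],[[0,0,0],[0,0,0],0.9]]'
```

```text
time: 11.4
tool_pos: [0.6583, -0.1427, 0.0321]
ee_rot: [3.141, 0.0, 1.891]
wrist_force: [0.4, -1.3, -0.5]
width: 0.0359
finger_force: 0.0
time: 11.8
tool_pos: [0.6583, -0.1427, 0.032]
ee_rot: [3.141, 0.0, 1.891]
wrist_force: [0.3, 0.3, -0.4]
width: 0.0154
finger_force: 30.0
time: 12.3
tool_pos: [0.6611, -0.1436, 0.139]
ee_rot: [3.132, 0.007, 1.891]
wrist_force: [0.8, 0.4, 1.1]
width: 0.0149
finger_force: 30.0
```

```bash
python3 -m handwheel '[[[0,0,-0.02],[-0.1,0.5,0],0.9],[[0,0,-0.02],[-0.2,0.9,0],0.9],[[0,0,-0.02],[-0.2,0.9,0],0.9],[[0,0,-0.02],[-0.2,0.9,0],0.9],[[0,0,-0.02],[-0.2,0.9,0],0.9]]'; python3 -m handwheel '[[[0,0,-0.02],[-0.2,0.9,0],0.9],[[0,0,-0.02],[-0.2,0.9,0],0.9],[[0,0,-0.019],[-0.2,0.9,0],0.9],[[0,0,0],[-0.2,0.9,0],0.9],[[0,0,0],[-0.2,0.8,0],0.9]]'; python3 -m handwheel '[[[0,0,0],[-0.17,0.59,0],0.9],[[0,0,0],[0,0,0],0.9],[[0,0,0],[0,0,-0.4],0.9],[[0,0,0],[0,0,-0.4],0.9],[[0,0,0],[0,0,-0.2],0.9]]'; python3 -m handwheel '[[[0,0,0],[0,0,0],0.9],[[0,0,0],[0,0,0],0.9],[[0,0,0],[0,0,0],0.9],[[0,0,0],[0,0,0],0.9]]'
python3 - <<'E'
from m import *
for n,b in (("wrist",(200,60,440,300)),):
    im,d,P,K,E=snap(n,"w2.png")
E
```

```text
time: 12.8
tool_pos: [0.612, 0.0638, 0.1307]
ee_rot: [-3.14, -0.0, 1.733]
wrist_force: [0.4, 0.6, -0.2]
width: 0.0152
finger_force: 30.0
time: 13.3
tool_pos: [0.5619, 0.2842, 0.1307]
ee_rot: [-3.14, 0.0, 1.642]
wrist_force: [1.3, 0.8, 0.3]
width: 0.015
finger_force: 30.0
time: 13.8
tool_pos: [0.5535, 0.3103, 0.0789]
ee_rot: [-3.137, 0.002, 1.641]
wrist_force: [-0.3, -0.9, -0.6]
width: 0.0147
finger_force: 30.0
time: 14.2
tool_pos: [0.5555, 0.3119, 0.0834]
ee_rot: [3.139, -0.001, 1.641]
wrist_force: [0.8, 0.8, 0.8]
width: 0.0152
finger_force: 30.0
```

View pics/w2.png

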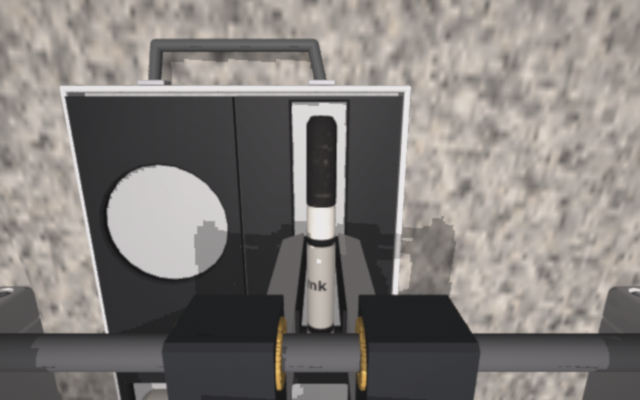

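The marker hangs over the slot and points along it: the cap tip is at (321,116), and the slot's far end spans (293–347, 102). I'll check the clearances in numbers.

```bash
python3 - <<'E'
from m import *
im,d,P,K,E=snap("wrist")
print(ray(E,K,[[293,102],[347,102],[320,102],[292,225],[346,225]],.025).round(4).tolist()); print(ray(E,K,[[321,116],[321,116]],.058).round(4), P[135,321])
E
```

```text
[[0.5336, 0.3864, 0.025], [0.5645, 0.3886, 0.025], [0.5491, 0.3875, 0.025], [0.5367, 0.3117, 0.025], [0.5706, 0.3141, 0.025]]
[[0.55   0.3813 0.058 ]
 [0.55   0.3813 0.058 ]] [0.55055074 0.37311567 0.06825418]
```

```bash
python3 -m handwheel '[[[0,0,0],[-0.02,0,-0.2],0.9],[[0,0,0],[0,0,-0.2],0.9],[[0,0,0],[0,0,-0.15],0.9],[[0,0,0],[0,0,-0.04],0.9],[[0,0,0],[0,0,0],0.9]]'; python3 -m handwheel '[[[0,0,0],[0,0,0],0.9],[[0,0,0],[0,0,0],0.9],[[0,0,0],[0,0,0],0.9]]'
```

```text
time: 14.8
tool_pos: [0.5534, 0.3116, 0.0517]
ee_rot: [-3.14, 0.0, 1.642]
wrist_force: [0.5, 0.4, -0.7]
width: 0.0151
finger_force: 30.0
time: 15.1
tool_pos: [0.5539, 0.3118, 0.0527]
ee_rot: [3.141, -0.0, 1.642]
wrist_force: [-0.5, -0.2, 0.3]
width: 0.015
finger_force: 30.0
```

```bash
python3 -m handwheel '[[[0,0,0],[0,0,0],0.65],[[0,0,0],[0,0,0],0.6],[[0,0,0],[0,0,0],0.6],[[0,0,0],[0,0,0],0.6],[[0,0,0],[0,0,0.3],0.6]]'; python3 -m handwheel '[[[0,0,0],[0,0,0.7],0.6],[[0,0,0],[0,0,0.6],0.6],[[0,0,0],[0,0,0.4],0.6],[[0,0,0],[-0.1,-0.4,0],0.3],[[0,0,0],[-0.2,-0.8,0],0.1]]'; python3 -m handwheel '[[[0,0,0],[-0.2,-0.8,0],0.1],[[0,0,0],[-0.2,-0.8,0],0.1],[[0,0,0],[-0.2,-0.8,0],0.1],[[0,0,0],[-0.2,-0.8,0],0.1],[[0,0,0],[-0.2,-0.8,0],0.1]]'; python3 -m handwheel '[[[0,0,0],[-0.2,-0.8,0],0.1],[[0,0,0],[-0.2,-0.8,0],0.1],[[0,0,0],[-0.2,-0.8,0],0.1],[[0,0,0],[-0.28,-0.63,0],0.1],[[0,0,0],[0,-0.4,0],0.1]]';  python3 -m handwheel '[[[0,0,0],[0,0,0],0.1],[[0,0,0],[0,0,0],0.1],[[0,0,0],[0,0,0],0.1],[[0,0,0],[0,0,0],0.1]]'
python3 - <<'E'
from m import *
im,d,P,K,E=snap("wrist"); z=P[...,2]
m=(abs(P[...,0]-.445)<.05)&(abs(P[...,1]+.12)<.05)&(z>.009)&(z<.03)&(np.arange(400)[:,None]<300)
print(rect(m,K,E,.019))
im,d,P,K,E=snap("scene","s2.png")
for q in [(358,363,"marker")]: pass
m=(abs(P[...,0]-.554)<.06)&(abs(P[...,1]-.312)<.075)&(P[...,2]>.028)
print(rect(m,K,E,.03))
a=cv2.imread("pics/s2.png")[90:230,260:420]; cv2.imwrite("pics/s2c.png",cv2.resize(a,None,fx=3.5,fy=3.5,interpolation=2))
E
```

```text
time: 15.6
tool_pos: [0.5521, 0.311, 0.0653]
ee_rot: [-3.136, 0.002, 1.642]
wrist_force: [-0.2, -0.5, -0.5]
width: 0.0373
finger_force: 0.0
time: 16.1
tool_pos: [0.5397, 0.2533, 0.1552]
ee_rot: [3.137, -0.002, 1.645]
wrist_force: [0.3, -1.6, 0.1]
width: 0.0503
finger_force: 0.0
time: 16.6
tool_pos: [0.4885, 0.0503, 0.1541]
ee_rot: [3.139, 0.0, 1.642]
wrist_force: [0.7, -0.6, 0.6]
width: 0.0841
finger_force: 0.0
time: 17.1
tool_pos: [0.4437, -0.1219, 0.1541]
ee_rot: [3.14, 0.001, 1.639]
wrist_force: [1.4, 0.1, 0.3]
width: 0.0846
finger_force: 0.0
time: 17.5
tool_pos: [0.445, -0.1187, 0.1527]
ee_rot: [3.141, -0.0, 1.643]
wrist_force: [-0.0, -0.5, -0.4]
width: 0.0849
finger_force: 0.0
(array([ 442.8, -117.4]), array([62.7, 61.7]), -85.8, 3473, array([ 0.4431, -0.1173]))
(array([555.4, 313.5]), array([135.9,  14.4]), -86.9, 117, array([0.5554, 0.3125]))
```

View pics/s2c.png

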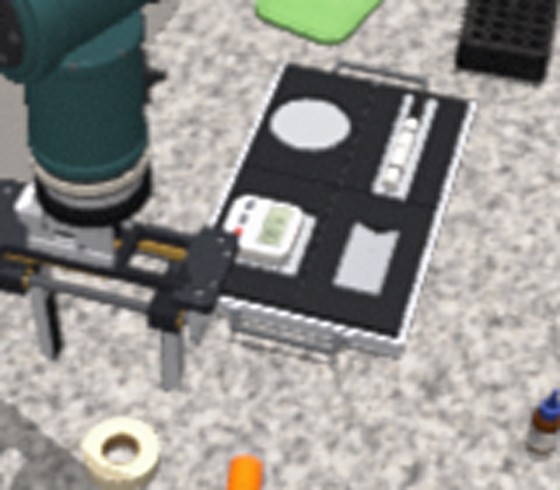

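Timer and marker both sit in their recesses. I'll verify the timer with numbers and lower onto the tape.

```bash
python3 - <<'E'
from m import *
for n in ("top","scene"):
    im,d,P,K,E=snap(n); z=P[...,2]
    m=(abs(P[...,0]-.469)<.05)&(abs(P[...,1]-.147)<.05)&(z>.029)&(z<.06)
    print(n,rect(m,K,E,.036),np.nanmedian(z[m]))
E
python3 -m handwheel '[[[0,0,0],[-0.02,0,-0.6],0.1],[[0,0,0],[0,0,-0.6],0.1],[[0,0,0],[0,0,-0.4],0.1],[[0,0,0],[0,0,-0.2],0.1],[[0,0,0],[0,0,0],0.1]]'; python3 -m handwheel '[[[0,0,0],[0,0,0],0.1],[[0,0,0],[0,0,-0.3],0.1],[[0,0,0],[0,0,-0.2],0.1],[[0,0,0],[0,0,-0.09],0.1],[[0,0,0],[0,0,0],0.1]]'; python3 -m handwheel '[[[0,0,0],[0,0,0],0.1],[[0,0,0],[0,0,0],0.1],[[0,0,0],[0,0,0],0.1]]'
```

```text
top (array([466.8, 145.9]), array([63.4, 62.2]), 2.7, 444, array([0.4664, 0.1454])) 0.035429172686943344
scene (array([469.7, 141.3]), array([70. , 63.8]), -85.6, 282, array([0.4714, 0.1434])) 0.036416852060973615
time: 18.2
tool_pos: [0.4428, -0.1191, 0.0611]
ee_rot: [-3.139, -0.001, 1.642]
wrist_force: [-1.2, -0.2, -0.1]
width: 0.0844
finger_force: 0.0
time: 18.7
tool_pos: [0.4435, -0.1196, 0.0328]
ee_rot: [-3.141, -0.0, 1.642]
wrist_force: [0.6, -0.1, 0.5]
width: 0.0845
finger_force: 0.0
time: 19.0
tool_pos: [0.4441, -0.1199, 0.0335]
ee_rot: [3.141, 0.0, 1.642]
wrist_force: [0.6, 1.2, -0.4]
width: 0.0849
finger_force: 0.0
```

```bash
python3 -m handwheel '[[[0,0,0],[0,0,0],0.5],[[0,0,0],[0,0,0],0.5],[[0,0,0],[0,0,0],0.5],[[0,0,0],[0,0,0],0.5],[[0,0,0],[0,0,0],0.5]]'; python3 -m handwheel '[[[0,0,0],[0,0,0.3],0.5],[[0,0,0],[0,0,0.7],0.5],[[0,0,0],[0,0,0.6],0.5],[[0,0,0],[0,0,0.4],0.5],[[0,0,0],[0,0,0],0.5]]'; python3 -m handwheel '[[[0,0,0],[0.04,0.5,0],0.5],[[0,0,0],[0.04,0.9,0],0.5],[[0,0,0],[0.04,0.9,0],0.5],[[0,0,0],[0.04,0.9,0],0.5],[[0,0,0],[0.04,0.9,0],0.5]]'; python3 -m handwheel '[[[0,0,0],[0.04,0.9,0],0.5],[[0,0,0],[0.04,0.9,0],0.5],[[0,0,0],[0,0.9,0],0.5],[[0,0,0],[0,0.8,0],0.5],[[0,0,0],[0,0.6,0],0.5]]'; python3 -m handwheel '[[[0,0,0],[0,0.3,0],0.5],[[0,0,0],[0,0,-0.4],0.5],[[0,0,0],[0,0,-0.4],0.5],[[0,0,0],[0,0,-0.2],0.5],[[0,0,0],[0,0,0],0.5]]'; python3 -m handwheel '[[[0,0,0],[0,0,0],0.5],[[0,0,0],[0,0,0],0.5],[[0,0,0],[0,0,0],0.5]]'
python3 - <<'E'
from h import *
im,d,P,K,E=snap("wrist","w3.png")
E
```

```text
time: 19.5
tool_pos: [0.4438, -0.1198, 0.0331]
ee_rot: [3.141, 0.0, 1.642]
wrist_force: [0.3, 0.6, 0.8]
width: 0.0609
finger_force: 30.0
time: 20.0
tool_pos: [0.4458, -0.1205, 0.1364]
ee_rot: [3.135, 0.003, 1.642]
wrist_force: [-0.1, 0.5, 0.2]
width: 0.0606
finger_force: 30.0
time: 20.5
tool_pos: [0.4526, 0.0868, 0.1311]
ee_rot: [-3.139, 0.0, 1.641]
wrist_force: [0.2, -0.6, -0.1]
width: 0.0608
finger_force: 30.0
time: 21.0
tool_pos: [0.4564, 0.2923, 0.1307]
ee_rot: [-3.139, 0.001, 1.644]
wrist_force: [0.1, -0.3, 0.2]
width: 0.0607
finger_force: 30.0
time: 21.5
tool_pos: [0.4563, 0.3038, 0.0802]
ee_rot: [-3.137, 0.003, 1.641]
wrist_force: [-0.8, 0.3, -0.7]
width: 0.061
finger_force: 30.0
time: 21.8
tool_pos: [0.4585, 0.3054, 0.0843]
ee_rot: [3.139, -0.001, 1.641]
wrist_force: [0.2, -0.4, -1.6]
width: 0.0606
finger_force: 30.0
```

View pics/w3.png

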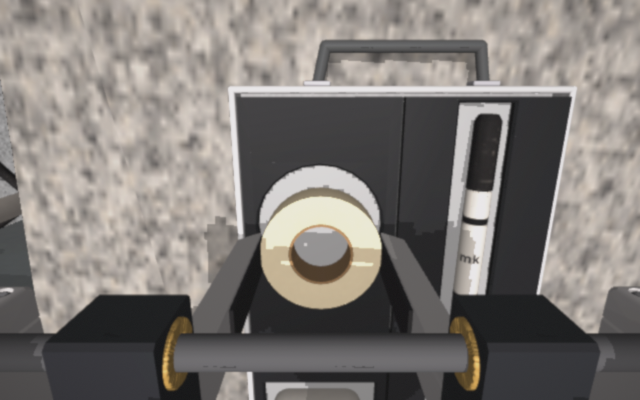

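The tape is centred over the round recess (320,250), and the marker lies inside its slot. Lower and release.

```bash
python3 -m handwheel '[[[0,0,0],[0,0.02,-0.2],0.5],[[0,0,0],[0,0,-0.2],0.5],[[0,0,0],[0,0,-0.15],0.5],[[0,0,0],[0,0,-0.04],0.5],[[0,0,0],[0,0,0],0.5]]'; python3 -m handwheel '[[[0,0,0],[0,0,0],0.5],[[0,0,0],[0,0,0],0.5],[[0,0,0],[0,0,0],0.5]]';  python3 -m handwheel '[[[0,0,0],[0,0,0],0.2],[[0,0,0],[0,0,0],0.15],[[0,0,0],[0,0,0],0.15],[[0,0,0],[0,0,0],0.15]]'; python3 -m handwheel '[[[0,0,0],[0,0,0.3],0.1],[[0,0,0],[0,0,0.6],0.1],[[0,0,0],[0,0,0.6],0.1],[[0,0,0],[0,0,0.5],0.1],[[0,0,0],[0,0,0],0.1]]'
```

```text
time: 22.35
tool_pos: [0.4574, 0.3061, 0.0528]
ee_rot: [-3.141, 0.001, 1.642]
wrist_force: [-0.2, -0.2, -0.3]
width: 0.061
finger_force: 30.0
time: 22.65
tool_pos: [0.4579, 0.3064, 0.0537]
ee_rot: [3.141, -0.0, 1.642]
wrist_force: [-0.2, 0.3, -0.2]
width: 0.0607
finger_force: 30.0
time: 23.05
tool_pos: [0.4578, 0.3063, 0.0536]
ee_rot: [3.141, -0.0, 1.642]
wrist_force: [0.0, 0.5, 0.3]
width: 0.0798
finger_force: 0.0
time: 23.55
tool_pos: [0.4603, 0.3077, 0.1596]
ee_rot: [3.132, -0.004, 1.642]
wrist_force: [0.4, 1.0, -0.9]
width: 0.0845
finger_force: 0.0
```

```bash
python3 -m handwheel '[[[0,0,-0.07],[0.08,-0.5,0.2],0.1],[[0,0,-0.07],[0.08,-0.8,0.2],0.1],[[0,0,-0.07],[0.08,-0.8,0.2],0.1],[[0,0,-0.07],[0.08,-0.8,0.2],0.1],[[0,0,-0.07],[0.08,-0.8,0.2],0.1]]'; python3 -m handwheel '[[[0,0,-0.07],[0.08,-0.8,0],0.1],[[0,0,-0.07],[0.08,-0.8,0],0.1],[[0,0,-0.07],[0.08,-0.8,0],0.1],[[0,0,-0.07],[0.08,-0.8,0],0.1],[[0,0,-0.07],[0.08,-0.8,0],0.1]]'; python3 -m handwheel '[[[0,0,-0.07],[0.08,-0.8,0],0.1],[[0,0,-0.07],[0.08,-0.8,0],0.1],[[0,0,-0.07],[0.08,-0.8,0],0.1],[[0,0,-0.07],[0.08,-0.8,0],0.1],[[0,0,-0.07],[0.08,-0.8,0],0.1]]';python3 -m handwheel '[[[0,0,-0.07],[0.08,-0.8,0],0.1],[[0,0,-0.07],[0.08,-0.6,0],0.1],[[0,0,0],[0,-0.5,0],0.1],[[0,0,0],[0,0,0],0.1],[[0,0,0],[0,0,0],0.1]]';python3 -m handwheel '[[[0,0,0],[0,0,0],0.1],[[0,0,0],[0,0,0],0.1],[[0,0,0],[0,0,0],0.1],[[0,0,0],[0,0,0],0.1]]'
python3 - <<'E'
from m import *
im,d,P,K,E=snap("wrist","w4.png"); o=robot.get_obs(); print(o["tool_pos"],o["ee_rot"])
for b in robot.boxes_of("vial_1_center","wrist"): print(b)
E
```

```text
time: 24.05
tool_pos: [0.4772, 0.1198, 0.203]
ee_rot: [-3.141, 0.001, 1.088]
wrist_force: [1.4, -0.1, 0.1]
width: 0.0846
finger_force: 0.0
time: 24.55
tool_pos: [0.4972, -0.0803, 0.2027]
ee_rot: [-3.141, 0.001, 0.538]
wrist_force: [0.2, 0.6, 0.3]
width: 0.0846
finger_force: 0.0
time: 25.05
tool_pos: [0.5173, -0.2801, 0.2024]
ee_rot: [-3.141, 0.001, -0.012]
wrist_force: [0.3, 0.1, 1.2]
width: 0.0843
finger_force: 0.0
time: 25.55
tool_pos: [0.5254, -0.3735, 0.2022]
ee_rot: [-3.14, 0.002, -0.228]
wrist_force: [-0.3, 0.1, -0.7]
width: 0.0844
finger_force: 0.0
time: 25.95
tool_pos: [0.526, -0.373, 0.2038]
ee_rot: [3.141, -0.0, -0.227]
wrist_force: [-0.1, -0.2, -0.7]
width: 0.0846
finger_force: 0.0
[ 0.52593983 -0.37320389  0.20381328] [ 3.14132217e+00 -4.04039712e-04 -2.26769312e-01]
{'bbox': [280.1, 171.4, 351.1, 205.1], 'p': 0.9}
```

View pics/w4.png

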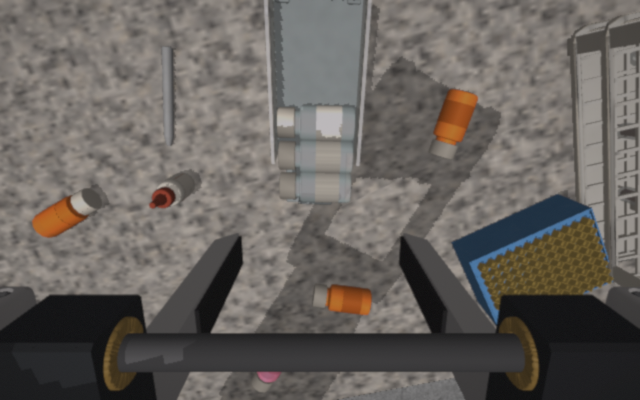

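Vial 1 lies at about (280–352, 170–203), vial 2 just above it at row 155 and vial 3 at row 122. The ramp runs straight along the image columns, so the yaw is right.

```bash
python3 - <<'E'
from m import *
im,d,P,K,E=snap("wrist")
q=[[280,187],[351,187],[316,187],[316,155],[316,122]]
print(ray(E,K,q,.052).round(4).tolist()); print([P[v,u].round(4).tolist() for u,v in q[2:]]);
w=P[160:212,315]; print(w[::4].round(3).tolist())
# vial end edges, ramp walls
z=P[...,2]; m=box((z>.045)&(z<.075),(270,168,362,210),0); print(rect(m,K,E,.055))
E
```

```text
[[0.5361, -0.3399, 0.052], [0.5221, -0.4006, 0.052], [0.529, -0.3707, 0.052], [0.5565, -0.3771, 0.052], [0.5835, -0.3835, 0.052]]
[[0.5327, -0.3717, 0.0677], [0.5597, -0.3781, 0.0732], [0.5851, -0.3842, 0.079]]
[[0.556, -0.376, 0.073], [0.553, -0.376, 0.072], [0.549, -0.375, 0.07], [0.545, -0.374, 0.065], [0.541, -0.373, 0.062], [0.538, -0.372, 0.065], [0.535, -0.371, 0.066], [0.532, -0.371, 0.068], [0.529, -0.37, 0.067], [0.525, -0.369, 0.066], [0.521, -0.368, 0.063], [0.5, -0.362, 0.001], [0.496, -0.361, 0.002]]
(array([ 530.7, -369.9]), array([62.5, 32.2]), 77.0, 2355, array([ 0.5311, -0.3715]))
```

```bash
python3 -m handwheel '[[[0,0,0],[0.07,0.05,-0.6],0.1],[[0,0,0],[0,0,-0.6],0.1],[[0,0,0],[0,0,-0.4],0.1],[[0,0,0],[0,0,-0.2],0.1],[[0,0,0],[0,0,0],0.1]]'; python3 -m handwheel '[[[0,0,0],[0,0,0],0.1],[[0,0,0],[0,0,0],0.1],[[0,0,0],[0,0,0],0.1],[[0,0,0],[0,0,-0.3],0.1],[[0,0,0],[0,0,-0.25],0.1]]'; python3 -m handwheel '[[[0,0,0],[0,0,-0.15],0.1],[[0,0,0],[0,0,-0.1],0.1],[[0,0,0],[0,0,0],0.1],[[0,0,0],[0,0,0],0.1],[[0,0,0],[0,0,0],0.1]]'
```

```text
time: 26.6
tool_pos: [0.5285, -0.3706, 0.1116]
ee_rot: [-3.14, 0.003, -0.228]
wrist_force: [0.1, -0.7, 0.3]
width: 0.0846
finger_force: 0.0
time: 27.1
tool_pos: [0.5293, -0.3713, 0.0854]
ee_rot: [3.141, -0.001, -0.228]
wrist_force: [-0.5, -0.0, -0.3]
width: 0.0846
finger_force: 0.0
time: 27.6
tool_pos: [0.5296, -0.3715, 0.0742]
ee_rot: [3.141, -0.001, -0.228]
wrist_force: [-0.1, -0.4, -0.2]
width: 0.0845
finger_force: 0.0
```

```bash
python3 -m handwheel '[[[0,0,0],[0,0,-0.02],0.1],[[0,0,0],[0,0,0],0.5],[[0,0,0],[0,0,0],0.5],[[0,0,0],[0,0,0],0.5],[[0,0,0],[0,0,0],0.5]]'; python3 -m handwheel '[[[0,0,0],[0,0,0],0.5],[[0,0,0],[0,0,0],0.5],[[0,0,0],[0,0,0],0.5]]'
```

```text
time: 28.1
tool_pos: [0.5293, -0.3712, 0.0726]
ee_rot: [3.142, -0.0, -0.228]
wrist_force: [-1.1, 0.3, 0.1]
width: 0.0605
finger_force: 29.9
time: 28.4
tool_pos: [0.5293, -0.3712, 0.0726]
ee_rot: [3.142, -0.0, -0.228]
wrist_force: [0.4, 0.3, 0.4]
width: 0.0605
finger_force: 29.9
```

```bash
python3 -m handwheel '[[[0,0,0],[0,0,0.1],0.5],[[0,0,0],[0,0,0.15],0.5],[[0,0,0],[0,0,0.15],0.5],[[0,0,0],[0,0,0.2],0.5],[[0,0,0],[0,0,0.2],0.5]]'; python3 -m handwheel '[[[0,0,0],[0,0,0.4],0.5],[[0,0,0],[0,0,0.5],0.5],[[0,0,0],[0,0,0.5],0.5],[[0,0,0],[0,0,0.3],0.5],[[0,0,0],[0,0,0],0.5]]'; python3 -m handwheel '[[[0,0,0],[0,0,0],0.5],[[0,0,0],[0,0,0],0.5],[[0,0,0],[0,0,0],0.5]]'
python3 - <<'E'
from m import *
im,d,P,K,E=snap("wrist","w5.png")
E
```

```text
time: 28.9
tool_pos: [0.5294, -0.3714, 0.1138]
ee_rot: [3.141, -0.001, -0.228]
wrist_force: [1.3, 0.5, 0.2]
width: 0.0607
finger_force: 29.9
time: 29.4
tool_pos: [0.5304, -0.3722, 0.2015]
ee_rot: [3.138, -0.006, -0.228]
wrist_force: [0.5, 0.3, -0.4]
width: 0.0607
finger_force: 29.9
time: 29.7
tool_pos: [0.5286, -0.3708, 0.1954]
ee_rot: [-3.14, 0.003, -0.228]
wrist_force: [-0.1, -0.0, -0.2]
width: 0.0605
finger_force: 29.9
```

View pics/w5.png

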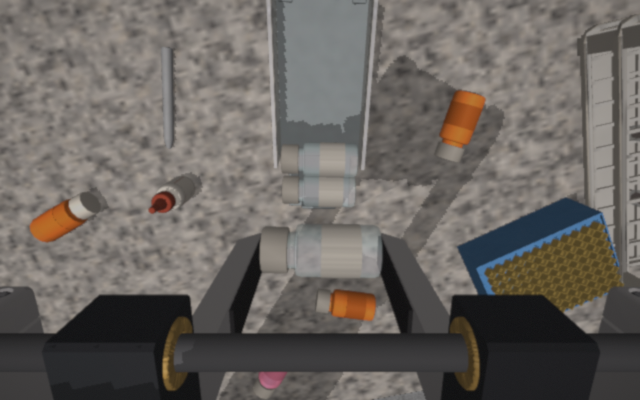

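```bash
python3 -m handwheel '[[[0,0,0.02],[0.06,0.5,0],0.5],[[0,0,0.02],[0.06,0.8,0],0.5],[[0,0,0.02],[0.06,0.8,0],0.5],[[0,0,0.02],[0.06,0.8,0],0.5],[[0,0,0.02],[0.06,0.8,0],0.5]]'; python3 -m handwheel '[[[0,0,0.02],[0.06,0.8,0],0.5],[[0,0,0.02],[0.06,0.8,0],0.5],[[0,0,0.02],[0.06,0.8,0],0.5],[[0,0,0.02],[0.06,0.8,0],0.5],[[0,0,0.008],[0.06,0.8,0],0.5]]'; python3 -m handwheel '[[[0,0,0],[0.06,0.8,0],0.5],[[0,0,0],[0.07,0.8,-0.3],0.5],[[0,0,0],[0,0.6,-0.3],0.5],[[0,0,0],[0,0.38,-0.4],0.5],[[0,0,0],[0,0,-0.4],0.5]]';python3 -m handwheel '[[[0,0,0],[0,0,-0.4],0.5],[[0,0,0],[0,0,-0.3],0.5],[[0,0,0],[0,0,0],0.5],[[0,0,0],[0,0,0],0.5],[[0,0,0],[0,0,0],0.5]]'; python3 -m handwheel '[[[0,0,0],[0,0,0],0.5],[[0,0,0],[0,0,0],0.5],[[0,0,0],[0,0,0],0.5]]'
python3 - <<'E'
from m import *
im,d,P,K,E=snap("wrist","w6.png")
E
```

```text
time: 30.25
tool_pos: [0.5439, -0.1846, 0.1967]
ee_rot: [-3.141, 0.001, -0.07]
wrist_force: [-0.3, -0.5, 0.3]
width: 0.0608
finger_force: 29.9
time: 30.75
tool_pos: [0.5588, 0.0154, 0.1968]
ee_rot: [-3.142, 0.001, 0.069]
wrist_force: [0.6, 0.4, -0.6]
width: 0.0606
finger_force: 29.9
time: 31.25
tool_pos: [0.5652, 0.1456, 0.1262]
ee_rot: [-3.141, 0.001, 0.072]
wrist_force: [-0.2, -0.7, -0.1]
width: 0.061
finger_force: 29.9
time: 31.75
tool_pos: [0.5667, 0.1427, 0.0939]
ee_rot: [-3.141, -0.002, 0.067]
wrist_force: [0.2, 0.7, 0.4]
width: 0.0611
finger_force: 29.9
time: 32.05
tool_pos: [0.5661, 0.1428, 0.0932]
ee_rot: [-3.142, -0.001, 0.068]
wrist_force: [-0.3, 0.3, 0.0]
width: 0.061
finger_force: 29.9
```

View pics/w6.png

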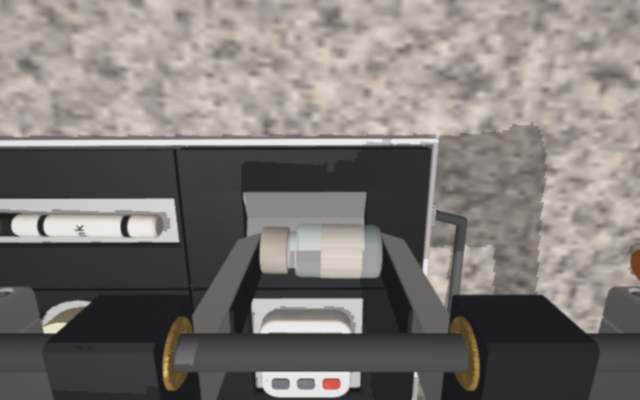

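The vial sits about 10 mm short in y: recess columns are 246–366 and the vial mid is at 321. Correct that, then lower.

```bash
python3 -m handwheel '[[[0,0,0],[0,0.1,0],0.5],[[0,0,0],[0,0.1,0],0.5],[[0,0,0],[0,0,-0.2],0.5],[[0,0,0],[0,0,-0.2],0.5],[[0,0,0],[0,0,-0.1],0.5]]'; python3 -m handwheel '[[[0,0,0],[0,0,0],0.5],[[0,0,0],[0,0,0],0.5],[[0,0,0],[0,0,0],0.5],[[0,0,0],[0,0,-0.15],0.5],[[0,0,0],[0,0,-0.1],0.5]]'; python3 -m handwheel '[[[0,0,0],[0,0,-0.06],0.5],[[0,0,0],[0,0,0],0.5],[[0,0,0],[0,0,0],0.5],[[0,0,0],[0,0,0],0.5]]'
```

```text
time: 32.6
tool_pos: [0.5646, 0.1526, 0.0653]
ee_rot: [3.141, 0.003, 0.068]
wrist_force: [0.3, -0.2, -0.2]
width: 0.0609
finger_force: 29.9
time: 33.1
tool_pos: [0.5658, 0.1527, 0.0547]
ee_rot: [3.142, -0.0, 0.068]
wrist_force: [-0.3, -0.9, -0.5]
width: 0.0607
finger_force: 29.9
time: 33.5
tool_pos: [0.5654, 0.1526, 0.0521]
ee_rot: [3.141, 0.001, 0.068]
wrist_force: [-3.7, -0.8, 3.7]
width: 0.0606
finger_force: 29.9
```

```bash
python3 -m handwheel '[[[0,0,0],[0,0,0],0.3],[[0,0,0],[0,0,0],0.2],[[0,0,0],[0,0,0],0.15],[[0,0,0],[0,0,0],0.15],[[0,0,0],[0,0,0],0.15]]'; python3 -m handwheel '[[[0,0,0],[0,0,0.2],0.15],[[0,0,0],[0,0,0.4],0.15],[[0,0,0],[0,0,0.6],0.15],[[0,0,0],[0,0,0.8],0.15],[[0,0,0],[0,0,0.8],0.15]]'; python3 -m handwheel '[[[0,0,0],[-0.5,-0.6,0.5],0.15],[[0,0,0],[-0.6,-0.7,0.3],0.15],[[0,0,0],[-0.6,-0.7,0.3],0.15],[[0,0,0],[-0.6,-0.7,0],0.15],[[0,0,0],[-0.5,-0.6,0],0.15]]'; python3 -m handwheel '[[[0,0,0],[0,-0.6,0],0.15],[[0,0,0],[0,-0.4,0],0.15],[[0,0,0],[0,0,0],0.15],[[0,0,0],[0,0,0],0.15],[[0,0,0],[0,0,0],0.15]]'
python3 - <<'E'
from m import *
C=dict(timer=(.469,.1465,.036,.05),tape=(.458,.3065,.038,.05),marker=(.5545,.312,.03,.08),vial=(.566,.153,.04,.045),v2=(.53,-.371,.055,.03))
for n in ("top","scene"):
    im,d,P,K,E=snap(n,n+"9.png"); z=P[...,2]
    for k,(x,y,h,r) in C.items():
        m=(abs(P[...,0]-x)<min(r,.05))&(abs(P[...,1]-y)<r)&(z>(.028 if k!="v2" else .05))&(z<.1)
        print(n,k,rect(m,K,E,h),np.nanmedian(z[m]).round(4),np.nanmax(z[m]).round(4))
a=cv2.imread("pics/top9.png")[150:240,150:300];b=cv2.imread("pics/scene9.png")[90:200,290:420]
cv2.imwrite("pics/f.png",np.vstack([cv2.resize(a,(600,300),interpolation=2)[:, :],cv2.resize(b,(600,300),interpolation=2)]))
E
```

```text
time: 34.0
tool_pos: [0.5658, 0.1528, 0.0518]
ee_rot: [3.142, 0.0, 0.068]
wrist_force: [-0.0, 1.0, -0.0]
width: 0.0799
finger_force: 0.0
time: 34.5
tool_pos: [0.5654, 0.1527, 0.1938]
ee_rot: [3.141, 0.0, 0.068]
wrist_force: [0.8, -0.7, 0.1]
width: 0.0797
finger_force: 0.0
time: 35.0
tool_pos: [0.4246, -0.0135, 0.2489]
ee_rot: [3.14, -0.003, 0.068]
wrist_force: [0.2, 0.0, 0.1]
width: 0.08
finger_force: 0.0
time: 35.5
tool_pos: [0.4259, -0.0615, 0.2473]
ee_rot: [-3.141, -0.0, 0.069]
wrist_force: [-1.0, 0.5, 0.3]
width: 0.0796
finger_force: 0.0
top timer (array([466.9, 144.4]), array([64.9, 63.5]), -86.8, 451, array([0.4665, 0.1453])) 0.0352 0.046
top tape (array([457.2, 306.1]), array([63. , 59.1]), 4.4, 281, array([0.4575, 0.3066])) 0.0356 0.0443
top marker (array([552.3, 313.8]), array([135.1,  15.4]), -88.7, 189, array([0.5537, 0.3153])) 0.0308 0.0419
top vial (array([564.4, 151.8]), array([60.3, 24.4]), -88.7, 179, array([0.5642, 0.1506])) 0.0394 0.0524
top v2 (array([ 539.6, -372.3]), array([60.9, 53.6]), 84.0, 304, array([ 0.5391, -0.3754])) 0.0638 0.0769
scene timer (array([470. , 141.8]), array([72.9, 64.6]), -85.6, 314, array([0.47  , 0.1409])) 0.0362 0.0417
scene tape (array([459.9, 301. ]), array([71.6, 58.7]), -69.7, 189, array([0.46  , 0.3015])) 0.0372 0.0433
scene marker (array([555.4, 313.9]), array([138.9,  16.7]), -85.4, 123, array([0.5554, 0.3124])) 0.0322 0.0373
scene vial (array([568.6, 148.5]), array([74.3, 27.8]), -85.2, 143, array([0.5687, 0.1458])) 0.0413 0.0492
scene v2 (array([ 535.1, -369.6]), array([63. , 43.6]), 89.8, 388, array([ 0.5366, -0.3716])) 0.065 0.0751
```

View pics/f.png

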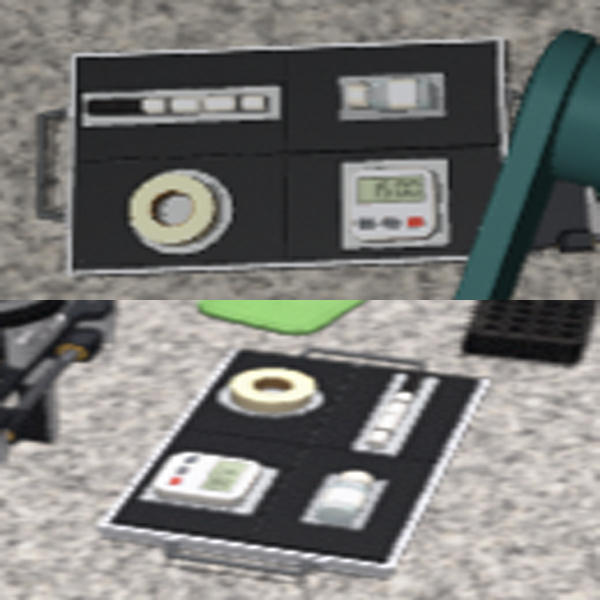

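All four parts lie in their recesses in both views at the expected heights, and vial 2 is at the stop. Handing in.

```bash
python3 -c "
from bench import robot
print(robot.close_job())"
```

```text
the job is handed in; nothing more can be done
None
```

I packed the timer, tape roll, marker and end vial into their recesses and handed the job in at about 36 s. The final camera check showed all four seated at the right heights, and an earlier view showed vial 2 rolled down to the stop. The hand-in call returned no pass/fail result.

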